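Snap the module lid shut around its rim

ROBOT

A 7-joint arm with a two-finger parallel gripper is mounted at the origin on the work surface. World frame = base frame: x ahead of the robot, y to its left, z up, the work surface at z = 0. Lengths are in m, angles in rad, forces in N, time in s.
With the tool pointing down it reaches from about 0.425 to 0.875 m from the base axis. Payload 4.7 kg.
Tool frame: the origin (TCP) lies on the centre line of the jaws, within the pads' length; the fingertips stand ahead of it and the grasp point (between the pads) lies 8 mm behind it (ctrl.finger_overhang is the x of the fingertips in the tool frame, in m); x points along the fingers, z is the direction in which the jaws open and shut, and the axes are right-handed (so a half turn about x gives the same grasp; the last joint's range is limited). The gripper opens to 87 mm and grips with 3 to 60 N. Pads are 19 mm wide; open, the fingers measure 117 mm over their backs; the gripper's body (75 mm by 190 mm) begins 51 mm behind the grasp point.
Start: joints at [1.3, 0.321, -0.07, 1.45, 0.023, 1.371, -0.057], TCP at [0.183, -0.624, 0.198] pointing down, gripper open.
Joint ranges: [-2.86, 2.86], [-0.3, 2.09], [-1.38, 1.24], [0.06, 2.45], [-1.56, 4.7], [0.09, 2.05], [-2.69, 2.69]. Speed limits (rad/s): [2.57, 2.57, 3.14, 3.14, 3.14, 3.14, 3.14].

INTERFACE

Orientations are given as a rotation vector (axis times angle).
In Python, from bench import readout, viewer, job, nets, ctrl gives the robot as it stands.
- The arm moves only by the shell command python3 -m creep 'ROWS' [FORCE]. ROWS is JSON, a list of rows, each an object with "linear": the shift along the tool's x, y, z in m, a list of three; "twist": the turn, a rotation vector about the tool's x, y, z in degrees, a list of three; "fingers": the gripper's target within -1 to 1 (shut at 1, half-way at 0, fully open at -1). A call has 1 to 8 rows; each row is the pose to reach, as a shift and turn from the pose commanded when the call began, along the tool's axes at that moment; what a row does not reach only later rows make up. A row lasts 1/12 s, in which the tool goes at most 41.7 mm and 7.16 degrees, less where a joint would pass 70% of its speed; a pose out of reach is approached as far as the arm can. A call with a gripper value outside its range is refused whole. The fingers move at their own pace and stop on an object; FORCE is the grip in N (left out, the last holds). Time passes only in rows, so rows that repeat a pose let the fingers close. It gives the time, the measured TCP pose, the force and the opening at its end, in the units of the state.
- readout.get_state(): the state, without advancing time (a new reading comes with each control period).
- viewer.get_image(name): name is "scene" or "top"; returns (picture, depth): 400x640x3 uint8, red, green, blue; 400x640 float32, m along the optical axis (not along the pixel's ray), 0 where there is no reading.
- viewer.camera_params(name): a dict with "K" (3x3 intrinsics, pixels), "cam_to_world" (4x4, takes a point from camera to world coordinates). Camera axes: x right, y down, z forward; pixel columns grow to the right and rows downward; lengths in m; the calibration is good to about 2 mm. A picture is of the moment at which its call begins. camera_params takes no time and is no camera call.
- job.close_job(): hands the job in, once; it reports no verdict.
Trained networks look in the newest picture that a camera, given by its name, has taken for a name from the list of things; names that differ only in an ending like _2 or _b are one class to them, and where a whole thing is asked for, a point or a joint stands for the part that bears it (a point fixed in the world has none). Each returns a list of dicts, best first, with "conf" (0 to 1); they miss things now and then, are a little off and sometimes report something else, mostly with a low value. They report only what shows in the picture. A call takes as long as a camera call. They do not tell look-alikes from the thing itself.
- nets.boxes_of(camera, label): "centre" ([x, y, z] in m, in world coordinates, good to about 4 mm: the middle of the surface that is visible of it).
- nets.place_of(camera, label): "centre" ([x, y, z] in m, in world coordinates, good to about 4 mm: a listed point, or the origin of a listed thing).
The state is a dict: "time": time; "joint_positions": joint angles; "qd": joint speeds; "joint_torque": joint torques, N m; "position": TCP position; "tool_rot": TCP orientation; "ft_force": force on the tool from outside, world axes, zero at the start; "torque": the same for the moment, N m; "grip_width": opening from 0.0 (shut) to 1.0 (fully open).
Only numpy, scipy, OpenCV 4.12 (cv2) and the standard library are available. Lean on these libraries where they do the work, as an engineer would, in place of code of your own. Each camera call takes 0.05 s, during which the arm holds its last target.

TASK

Snap the lid of the open instrument module shut by pressing its rim down from above with the closed fingertips, one section at a time: first the section on the end with the two connectors, then the other three in turn, going round anticlockwise as seen from above, until all four have clicked shut flush. Only press: do not lift, tip or shove the module out of its place, and leave everything else on the bench where it is.

Things in the scene. Friction and masses are not known exactly. Their poses are not given: they have to be found in the camera images.
- module: Loose grey instrument module, 150 (its x) x 110 (its y) x 40 mm tall, 0.5 to 1 kg, on four rubber feet on the bench, plain grey plastic lid. Origin: centre of its underside; z up; x points to the short end with two brass threaded connectors side by side (they stick out 14 mm, 18 mm above the bench). It stands at any yaw.
- lid_middle (a point): Centre of the lid's fixed level middle panel (92 x 52 mm), on its top face, 40 mm above the bench. Around the panel lie the rim's four separate sections: 4 mm thick flaps, 28 mm deep, each hinged along the panel's edge, outer edge about 8 mm up at the start. Those on the short ends are 52 mm long and lie between the long-side ones, 150 mm long.
- end_press (a point): Point on the top face of the rim section on the short end with the two connectors (+x of the module): middle of its length, 20 mm out from its hinge and 8 mm in from its outer edge. It moves with the section: 40 mm above the bench when shut, about 46 mm when up.
- left_press (a point): Point on the top face of the rim section on the long side at +y of the module: middle of its length, 20 mm out from its hinge and 8 mm in from its outer edge. It moves with the section: 40 mm above the bench when shut, about 46 mm when up.
- back_press (a point): Point on the top face of the rim section on the short end without connectors (-x of the module): middle of its length, 20 mm out from its hinge and 8 mm in from its outer edge. It moves with the section: 40 mm above the bench when shut, about 46 mm when up.
- right_press (a point): Point on the top face of the rim section on the long side at -y of the module: middle of its length, 20 mm out from its hinge and 8 mm in from its outer edge. It moves with the section: 40 mm above the bench when shut, about 46 mm when up.
- rim_end (a joint): Hinge angle of the rim section on the short end with the two connectors (+x of the module), rad: 0 = clicked shut and flush, about 0.30 = standing up. Over-centre snap: let go before half way it springs back up; it clicks over at about 6 to 9 N pressed near its outer edge, then pulls itself flush and stays.
- rim_left (a joint): Hinge angle of the rim section on the long side at +y of the module, rad: 0 = clicked shut and flush, about 0.30 = standing up. Over-centre snap: let go before half way it springs back up; it clicks over at about 6 to 9 N pressed near its outer edge, then pulls itself flush and stays.
- rim_back (a joint): Hinge angle of the rim section on the short end without connectors (-x of the module), rad: 0 = clicked shut and flush, about 0.30 = standing up. Over-centre snap: let go before half way it springs back up; it clicks over at about 6 to 9 N pressed near its outer edge, then pulls itself flush and stays.
- rim_right (a joint): Hinge angle of the rim section on the long side at -y of the module, rad: 0 = clicked shut and flush, about 0.30 = standing up. Over-centre snap: let go before half way it springs back up; it clicks over at about 6 to 9 N pressed near its outer edge, then pulls itself flush and stays.
- pod: Bystander, loose: ribbed aluminium probe pod 90 x 36 x 33 mm with one brass connector. Origin: centre of its underside.
- adaptor: Bystander, loose: upright brass adaptor, 22 mm diameter, 34 mm tall. Origin: centre of its underside.
- driver: Bystander, loose: screwdriver with black handle, lying, about 160 mm long. Origin: on its axis line, at the height of the bench.
- tape: Bystander, loose: roll of paper tape lying flat, 60 mm diameter, 19 mm tall. Origin: centre of its underside.
- can: Bystander, loose: white spray can, 52 mm diameter, 150 mm tall. Origin: centre of its underside.
- jar: Bystander, loose: grey jar with white cap, 52 mm diameter, 55 mm tall. Origin: centre of its underside.
- small_module: Bystander, loose: small closed module, 82 x 57 x 30 mm, one connector, lid already shut in one piece. Origin: centre of its underside.
Things that resemble listed ones, but are neither listed nor needed, are in the scene too. Leave any turquoise look-alike of the module alone.

How it is judged:
On the way, in this order (a step that is already met when the one before it is completed fails the run):
1. section on the short end with the two connectors (+x of the module) clicked shut, first (value of joint rim_end below 0.05 rad), for 0.2 s.
2. section on the long side at +y of the module clicked shut, next (value of joint rim_left below 0.05 rad), for 0.2 s.
3. section on the short end without connectors (-x of the module) clicked shut, next (value of joint rim_back below 0.05 rad), for 0.2 s.
4. section on the long side at -y of the module clicked shut, next (value of joint rim_right below 0.05 rad), for 0.2 s.
At the end, for the whole second after the job is handed in: All four rim sections shut (hinge angles under 0.05 rad), the module standing level on the bench at rest, within 30 mm of where it began (value of joint each of rim_end, rim_left, rim_back, rim_right below 0.05 rad and angle between module's own z axis and vertical below 0.05 rad and height (world z) of module below 0.006 m and distance of module from where it was at the start of the episode below 0.03 m and linear speed of module below 0.02 m/s); the robot touches nothing.
It fails at once if module lifted off the bench by over 10 mm (height (world z) of module above 0.01 m).
It fails at once if module tipped over 0.15 rad (angle between module's own z axis and vertical above 0.15 rad).
It fails at once if module shoved over 30 mm from its place (distance of module from where it was at the start of the episode above 0.03 m).
It fails at once if another loose thing on the bench moved over 20 mm (distance of any of pod, adaptor, driver, tape, can, jar, small_module from where it was at the start of the episode above 0.02 m).
It also fails if it takes over 45 s, if anything falls off the work surface, if the arm or the gripper's body presses on something with over 40 N, if the wrist force passes 120 N, or if a joint passes its speed limit or range.

## Working session

There is one attempt and no reset: what is moved stays moved. The work goes in short steps, Python scripts to look and compute and a shell command to move; the robot and the scene stay as the last step left them, time stands still between calls to the robot, and variables do not carry over. Pictures are saved under pics/ and viewed, and the job is handed in when it is done.

```bash
ls; mkdir -p pics
python3 - <<'E'
from bench import readout, viewer, job, nets, ctrl
import cv2
s=readout.get_state();print(s)
print(ctrl.finger_overhang)
for n in ("scene","top"):
    im,d=viewer.get_image(n); cv2.imwrite(f"pics/{n}0.png",im[:,:,::-1]); p=viewer.camera_params(n); print(n,p)
    for l in ("module","lid_middle","end_press","back_press","left_press","right_press"):
        print(l,[(round(r['conf'],2),[round(float(x),3) for x in r['centre']]) for r in nets.place_of(n,l)][:4])
print(readout.get_state()['time'])
E
```

```text
pics
{'time': 0.0, 'joint_positions': array([ 1.30012487,  0.32181434, -0.07009196,  1.45168181,  0.02260602,
        1.3708035 , -0.05690377]), 'qd': array([ 0.00143153,  0.00036885, -0.00028259, -0.00118417,  0.000737  ,
        0.00082655, -0.00181945]), 'joint_torque': array([-9.17123289e-04, -4.91293180e+01, -4.03952077e-01, -3.12526989e+01,
       -6.38301973e-02,  4.35031636e-02,  1.16165279e-04]), 'position': array([ 0.18239074, -0.62325349,  0.19706383]), 'tool_rot': array([ 0.99799978,  1.33221336, -0.99622529]), 'ft_force': array([0.65905182, 0.18811763, 0.88881867]), 'torque': array([-0.03131891, -0.0049265 , -0.06470821]), 'grip_width': 1.0046452123036178}
0.011
scene {'K': array([[477.57548002,   0.        , 321.91664242],
       [  0.        , 477.57548002, 198.74157657],
       [  0.        ,   0.        ,   1.        ]]), 'cam_to_world': array([[-0.19568245,  0.84243513, -0.5020074 ,  1.21083321],
       [ 0.98066139,  0.16631948, -0.10315556,  0.15339074],
       [-0.00340826, -0.512485  , -0.85868941,  1.14960467],
       [ 0.        ,  0.        ,  0.        ,  1.
[... 899 characters left out ...]
0980796],
       [ 0.        ,  0.        ,  0.        ,  1.        ]])}
module [(0.62, [0.595, 0.002, 0.004]), (0.62, [0.359, 0.092, 0.003]), (0.59, [0.624, 0.298, -0.001])]
lid_middle [(0.91, [0.602, 0.001, 0.041]), (0.67, [0.357, 0.093, 0.042]), (0.56, [0.626, 0.294, 0.04])]
end_press [(0.69, [0.67, 0.243, 0.041]), (0.42, [0.657, 0.037, 0.045]), (0.41, [0.421, 0.101, 0.039])]
back_press [(0.65, [0.585, 0.349, 0.039]), (0.53, [0.292, 0.08, 0.041]), (0.5, [0.544, -0.029, 0.045])]
left_press [(0.93, [0.658, 0.325, 0.041]), (0.86, [0.577, 0.046, 0.046]), (0.67, [0.347, 0.141, 0.043])]
right_press [(0.78, [0.365, 0.043, 0.037]), (0.73, [0.593, 0.271, 0.04]), (0.54, [0.623, -0.034, 0.051])]
0.7
```

View pics/scene0.png

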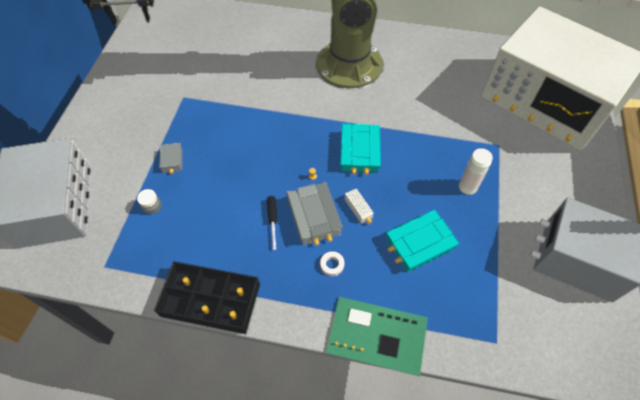

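View pics/top0.png

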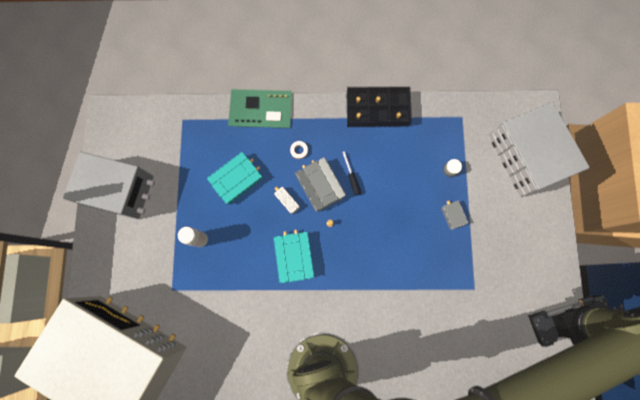

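```bash
cat > h.py <<'E'
import numpy as np
from bench import readout, viewer, job, nets, ctrl
from scipy.spatial.transform import Rotation as R
def cloud(n):
    im,d=viewer.get_image(n);p=viewer.camera_params(n);K=p['K'];v,u=np.mgrid[:400,:640]
    P=np.stack([(u-K[0,2])/K[0,0]*d,(v-K[1,2])/K[1,1]*d,d],-1)
    T=p['cam_to_world'];return im,d,P@T[:3,:3].T+T[:3,3]
def proj(n,w):
    p=viewer.camera_params(n);T=np.linalg.inv(p['cam_to_world']);c=T[:3,:3]@np.asarray(w)+T[:3,3];q=p['K']@c;return q[:2]/q[2]
E
python3 - <<'E'
from h import *
import cv2
for n in ("scene","top"):
    im,d,W=cloud(n)
    m=(d>0)&(np.hypot(W[...,0]-.6,W[...,1]-.003)<.1)&(W[...,2]>.034)&(W[...,2]<.06)
    hsv=cv2.cvtColor(im,cv2.COLOR_RGB2HSV); m&=hsv[...,1]<60
    k,lab,st,c=cv2.connectedComponentsWithStats(m.astype(np.uint8)); i=1+np.argmax(st[1:,4]); m=lab==i
    pts=W[m][:,:2].astype(np.float32); r=cv2.minAreaRect(pts); print(n,m.sum(),r, W[m][:,2].min(),W[m][:,2].max())
    c,s=np.cos(np.radians(30)),np.sin(np.radians(30))
    out=cv2.resize(im,None,fx=6,fy=6,interpolation=cv2.INTER_CUBIC)
    for dx,dy,col in((0,0,(255,255,255)),(66,0,(255,0,0)),(0,46,(0,255,0)),(-66,0,(255,255,0)),(0,-46,(255,0,255))):
        w=[.6+(c*dx-s*dy)/1e3,.003+(s*dx+c*dy)/1e3,.04 if dx==dy==0 else .046]
        u=proj(n,w); cv2.circle(out,tuple(int(a*6+3) for a in u),5,col,-1)
        a,b=int(u[1]),int(u[0]); print((dx,dy),np.round(w,3),np.round(u),np.round(W[a,b],3))
    u=proj(n,[.6,.003,.04]); x,y=int(u[0]*6)-300,int(u[1]*6)-250
    cv2.imwrite(f"pics/{n}1.png",out[y:y+500,x:x+600,::-1])
E
```

```text
scene 2095 ((0.602052628993988, 0.004664689302444458), (0.15599636733531952, 0.11324289441108704), 28.57362174987793) 0.03401237148957348 0.05290902937710529
(0, 0) [0.6   0.003 0.04 ] [313. 210.] [0.599 0.001 0.042]
(66, 0) [0.657 0.036 0.046] [321. 229.] [0.653 0.033 0.04 ]
(0, 46) [0.577 0.043 0.046] [329. 204.] [0.575 0.042 0.046]
(-66, 0) [ 0.543 -0.03   0.046] [305. 189.] [ 0.544 -0.03   0.051]
(0, -46) [ 0.623 -0.037  0.046] [296. 213.] [ 0.621 -0.038  0.045]
top 1478 ((0.6005979180335999, 0.003622673451900482), (0.15411227941513062, 0.11596821993589401), 28.381662368774414) 0.03421651726497399 0.05641946374003237
(0, 0) [0.6   0.003 0.04 ] [320. 184.] [0.604 0.004 0.034]
(66, 0) [0.657 0.036 0.046] [310. 167.] [0.66  0.038 0.046]
(0, 46) [0.577 0.043 0.046] [308. 190.] [0.578 0.044 0.046]
(-66, 0) [ 0.543 -0.03   0.046] [330. 200.] [ 0.543 -0.029  0.047]
(0, -46) [ 0.623 -0.037  0.046] [332. 177.] [ 0.625 -0.036  0.044]
```

Run:
```python
import cv2,numpy as np
a=cv2.imread('pics/scene1.png');b=cv2.imread('pics/top1.png')
cv2.imwrite('pics/both1.png',cv2.resize(np.hstack([a,b]),(800,333)))
```

```text
(no output)
```

View pics/both1.png

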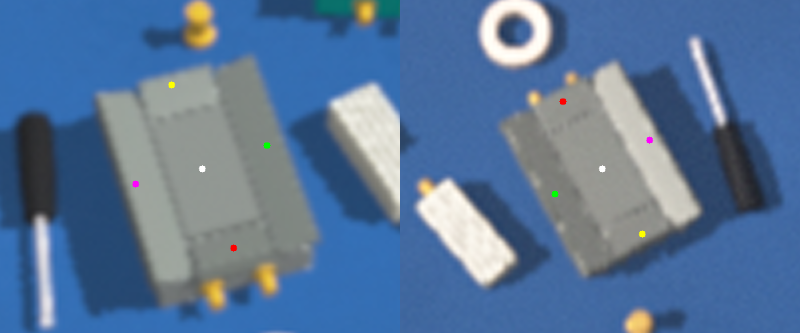

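The grey module (scene px 314,213; top px 320,183) is the only match. The two similar shapes at scene px (361,148) and (422,240) are turquoise look-alikes. The crop shows its two brass connectors below the red point in the scene view, and the four raised flaps, so +x has a yaw of about 28.5°. The measured heights of about 46 mm agree with the description.

```bash
cat >> h.py <<'E'
C=np.array([.601,.004]);YAW=np.radians(28.5)
def pt(dx,dy):
    c,s=np.cos(YAW),np.sin(YAW);return C+np.array([c*dx-s*dy,s*dx+c*dy])/1e3
PTS=dict(end=pt(65,0),left=pt(0,45),back=pt(-65,0),right=pt(0,-45))
def goal(sgn=1):
    x=np.array([0,0,-1.]);z=sgn*np.array([-np.sin(YAW),np.cos(YAW),0]);return np.stack([x,np.cross(z,x),z],1)
def todo(name,ztip,sgn=1):
    s=readout.get_state();r=R.from_rotvec(s['tool_rot']);t=np.r_[PTS[name],ztip+ctrl.finger_overhang]
    print(name,'lin mm',np.round(1e3*r.inv().apply(t-s['position']),1),'twist deg',np.round((r.inv()*R.from_matrix(goal(sgn))).as_rotvec(True),1),'F',np.round(s['ft_force'],1),'tip z',round(s['position'][2]-ctrl.finger_overhang,4),'w',round(s['grip_width'],2),'t',round(s['time'],2))
E
python3 - <<'E'
from h import *
print({k:np.round(v,4) for k,v in PTS.items()})
print(np.round(R.from_rotvec(readout.get_state()['tool_rot']).as_matrix(),3))
todo('end',.1,1);todo('end',.1,-1)
E
```

```text
{'end': array([0.6581, 0.035 ]), 'left': array([0.5795, 0.0435]), 'back': array([ 0.5439, -0.027 ]), 'right': array([ 0.6225, -0.0355])}
[[-0.     0.96   0.281]
 [-0.     0.281 -0.96 ]
 [-1.    -0.     0.   ]]
end lin mm [  87.1  641.5 -498.7] twist deg [167.8   0.   -0. ] F [ 0.2 -0.4  0.1] tip z 0.1872 w 1.0 t 0.8
end lin mm [  87.1  641.5 -498.7] twist deg [-12.2   0.    0. ] F [ 0.2 -0.4  0.1] tip z 0.1872 w 1.0 t 0.8
```

```bash
python3 -m creep '[{"linear":[0,32,-25],"twist":[-1,0,0],"fingers":1}]' 20 2>&1 | tail -3
```

```text
tool_rot: [0.988, 1.335, -0.998]
ft_force: [-1.6, 0.3, -0.1]
grip_width: 0.977
```

I gave that row in mm rather than m. The row limit capped it at one 41.7 mm step in the intended direction, so it did no harm. I'll check the pose and carry on in metres.

```bash
python3 -c "
from h import *
todo('end',.1,-1)"
python3 -m creep '[{"linear":[0,0,0],"twist":[0,0,0],"fingers":1}]'
python3 -c "
from h import *
todo('end',.1,-1)"
```

```text
end lin mm [  81.6  621.  -472.6] twist deg [-11.9   0.1   0.3] F [-1.6  0.3 -0.1] tip z 0.186 w 0.98 t 0.88
time: 0.97
position: [0.2126, -0.5847, 0.1977]
tool_rot: [0.983, 1.34, -0.973]
ft_force: [2.4, 1.0, 0.3]
grip_width: 0.924
end lin mm [  91.2  612.6 -454.4] twist deg [-10.8  -0.2  -0.3] F [2.4 1.  0.3] tip z 0.1867 w 0.92 t 0.97
```

```bash
python3 -m creep '[{"linear":[0,0.032,-0.024],"twist":[-1,0,0],"fingers":1},{"linear":[0,0.064,-0.048],"twist":[-2,0,0],"fingers":1},{"linear":[0,0.096,-0.072],"twist":[-3,0,0],"fingers":1},{"linear":[0,0.128,-0.096],"twist":[-4,0,0],"fingers":1},{"linear":[0,0.16,-0.12],"twist":[-5,0,0],"fingers":1},{"linear":[0,0.192,-0.144],"twist":[-6,0,0],"fingers":1},{"linear":[0,0.224,-0.168],"twist":[-7,0,0],"fingers":1},{"linear":[0,0.256,-0.192],"twist":[-8,0,0],"fingers":1}]'
python3 -c "
from h import *
todo('end',.1,-1)"
```

```text
time: 1.63
position: [0.3951, -0.3287, 0.1986]
tool_rot: [0.877, 1.386, -0.877]
ft_force: [0.5, 0.3, 0.0]
grip_width: 0.324
end lin mm [  87.4  393.5 -216. ] twist deg [-3.1  0.1 -0. ] F [0.5 0.3 0. ] tip z 0.1876 w 0.32 t 1.63
```

```bash
python3 -m creep '[{"linear":[0,0.034,-0.019],"twist":[-1,0,0],"fingers":1},{"linear":[0,0.068,-0.038],"twist":[-2,0,0],"fingers":1},{"linear":[0,0.102,-0.056],"twist":[-3,0,0],"fingers":1},{"linear":[0,0.136,-0.075],"twist":[-3,0,0],"fingers":1},{"linear":[0,0.17,-0.094],"twist":[-3,0,0],"fingers":1},{"linear":[0,0.204,-0.112],"twist":[-3,0,0],"fingers":1},{"linear":[0,0.238,-0.131],"twist":[-3,0,0],"fingers":1},{"linear":[0,0.272,-0.15],"twist":[-3,0,0],"fingers":1}]'
python3 -c "
from h import *
todo('end',.1,-1)"
```

```text
time: 2.3
position: [0.5768, -0.077, 0.1986]
tool_rot: [0.838, 1.402, -0.838]
ft_force: [1.6, -1.2, 0.5]
grip_width: 0.006
end lin mm [ 87.6 124.6 -60.2] twist deg [-0.2  0.  -0. ] F [ 1.6 -1.2  0.5] tip z 0.1876 w 0.01 t 2.3
```

```bash
python3 -m creep '[{"linear":[0,0.03,-0.015],"twist":[0,0,0],"fingers":1},{"linear":[0.01,0.06,-0.03],"twist":[0,0,0],"fingers":1},{"linear":[0.03,0.085,-0.042],"twist":[0,0,0],"fingers":1},{"linear":[0.05,0.1,-0.05],"twist":[0,0,0],"fingers":1},{"linear":[0.065,0.1,-0.05],"twist":[0,0,0],"fingers":1},{"linear":[0.065,0.1,-0.05],"twist":[0,0,0],"fingers":1},{"linear":[0.065,0.1,-0.05],"twist":[0,0,0],"fingers":1},{"linear":[0.065,0.1,-0.05],"twist":[0,0,0],"fingers":1}]'
python3 -c "
from h import *
todo('end',.06,-1)"
```

```text
time: 2.97
position: [0.6407, 0.0119, 0.1342]
tool_rot: [0.839, 1.401, -0.839]
ft_force: [-0.4, -0.2, 0.6]
grip_width: 0.004
end lin mm [ 63.2  26.2 -12.2] twist deg [-0.3  0.1 -0. ] F [-0.4 -0.2  0.6] tip z 0.1232 w 0.0 t 2.97
```

```bash
python3 -m creep '[{"linear":[0.02,0.026,-0.012],"twist":[0,0,0],"fingers":1},{"linear":[0.045,0.026,-0.012],"twist":[0,0,0],"fingers":1},{"linear":[0.063,0.026,-0.012],"twist":[0,0,0],"fingers":1},{"linear":[0.063,0.026,-0.012],"twist":[0,0,0],"fingers":1},{"linear":[0.063,0.026,-0.012],"twist":[0,0,0],"fingers":1},{"linear":[0.063,0.026,-0.012],"twist":[0,0,0],"fingers":1}]'
python3 - <<'E'
from h import *
import cv2
todo('end',.06,-1)
o=[]
for n in ('scene','top'):
    im=viewer.get_image(n)[0]; u=proj(n,[.6,.003,.04]).astype(int)
    o.append(cv2.resize(im[u[1]-50:u[1]+50,u[0]-50:u[0]+50],(400,400),interpolation=cv2.INTER_CUBIC))
cv2.imwrite('pics/p2.png',np.hstack(o)[:,:,::-1])
E
```

```text
time: 3.47
position: [0.6588, 0.0349, 0.0725]
tool_rot: [0.84, 1.4, -0.838]
ft_force: [-0.6, -1.1, -0.1]
grip_width: 0.007
end lin mm [ 1.5 -0.6 -0.4] twist deg [-0.3  0.1 -0.2] F [-0.6 -1.1 -0.1] tip z 0.0615 w 0.01 t 3.47
```

View pics/p2.png

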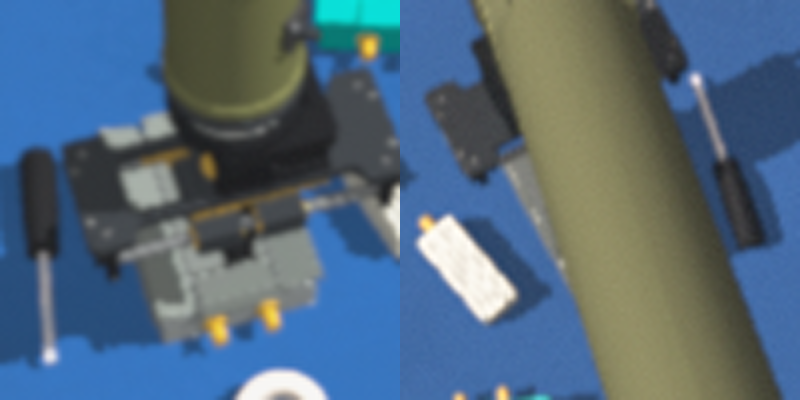

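The left crop shows the closed tips at about (238,255), hovering over the connector-end flap, with the connectors at (218,330) and (270,315) in front. Pressing now.

```bash
python3 -m creep '[{"linear":[0.006,0,0],"twist":[0,0,0],"fingers":1},{"linear":[0.01,0,0],"twist":[0,0,0],"fingers":1},{"linear":[0.013,0,0],"twist":[0,0,0],"fingers":1},{"linear":[0.015,0,0],"twist":[0,0,0],"fingers":1},{"linear":[0.016,0,0],"twist":[0,0,0],"fingers":1},{"linear":[0.016,0,0],"twist":[0,0,0],"fingers":1}]'
python3 -c "
from h import *
todo('end',.04,-1)"
python3 -m creep '[{"linear":[0.001,0,0],"twist":[0,0,0],"fingers":1},{"linear":[0.002,0,0],"twist":[0,0,0],"fingers":1},{"linear":[0.002,0,0],"twist":[0,0,0],"fingers":1}]'
python3 -c "
from h import *
todo('end',.04,-1)"
```

```text
time: 4.07
position: [0.6571, 0.0358, 0.0536]
tool_rot: [0.838, 1.404, -0.838]
ft_force: [-0.2, 1.0, -0.5]
grip_width: 0.006
end lin mm [2.6 0.6 1.2] twist deg [-0.2 -0.   0. ] F [-0.2  1.  -0.5] tip z 0.0426 w 0.01 t 4.07
time: 4.32
position: [0.6573, 0.0358, 0.052]
tool_rot: [0.838, 1.403, -0.838]
ft_force: [-0.8, 0.4, -0.4]
grip_width: 0.006
end lin mm [1.  0.3 1. ] twist deg [-0.2  0.   0. ] F [-0.8  0.4 -0.4] tip z 0.041 w 0.01 t 4.32
```

```bash
python3 -m creep '[{"linear":[0.001,0,0],"twist":[0,0,0],"fingers":1},{"linear":[0.002,0,0],"twist":[0,0,0],"fingers":1},{"linear":[0.002,0,0],"twist":[0,0,0],"fingers":1}]'
python3 -c "
from h import *
todo('end',.04,-1)"
```

```text
time: 4.57
position: [0.6572, 0.0358, 0.0499]
tool_rot: [0.838, 1.404, -0.838]
ft_force: [0.2, 0.8, -0.1]
grip_width: 0.006
end lin mm [-1.1  0.4  1.1] twist deg [-0.2 -0.   0. ] F [ 0.2  0.8 -0.1] tip z 0.0389 w 0.01 t 4.57
```

```bash
python3 -m creep '[{"linear":[0.001,0,0],"twist":[0,0,0],"fingers":1},{"linear":[0.001,0,0],"twist":[0,0,0],"fingers":1}]'|grep -E "pos|ft"
python3 - <<'E'
from h import *
import cv2
todo('end',.04,-1)
im,d,W=cloud('scene'); u=proj('scene',[.6,.003,.04]).astype(int)
cv2.imwrite('pics/p3.png',cv2.resize(im[u[1]-20:u[1]+50,u[0]-40:u[0]+40],(640,560),interpolation=cv2.INTER_CUBIC)[:,:,::-1])
# end flap, right flap heights at +-20 along y
for q in((60,20),(60,-20),(68,22),(68,-22),(40,-45),(55,-45),(40,45),(55,45)):
    for h in (.04,.046):
        v=np.round(proj('scene',np.r_[pt(*q),h])).astype(int); w=W[v[1],v[0]]; print(q,h,np.round(w,4))
E
```

```text
position: [0.6573, 0.0357, 0.049]
ft_force: [0.5, -0.1, 0.2]
end lin mm [-2.   0.4  1. ] twist deg [-0.2 -0.   0. ] F [ 0.5 -0.1  0.2] tip z 0.038 w 0.01 t 4.73
(60, 20) 0.04 [0.6477 0.0506 0.0474]
(60, 20) 0.046 [0.643  0.0498 0.0439]
(60, -20) 0.04 [0.6654 0.0145 0.0449]
(60, -20) 0.046 [0.6635 0.0142 0.0468]
(68, 22) 0.04 [0.6561 0.0575 0.0492]
(68, 22) 0.046 [0.6496 0.0563 0.0475]
(68, -22) 0.04 [0.6755 0.0194 0.0493]
(68, -22) 0.046 [0.6698 0.0181 0.0433]
(40, -45) 0.04 [ 0.6608 -0.0156  0.0475]
(40, -45) 0.046 [0.7142 0.0011 0.1597]
(55, -45) 0.04 [ 0.6712 -0.0082  0.0417]
(55, -45) 0.046 [ 0.6711 -0.008   0.0473]
(40, 45) 0.04 [0.6788 0.0728 0.1604]
(40, 45) 0.046 [0.6809 0.073  0.1691]
(55, 45) 0.04 [0.6293 0.0711 0.0429]
(55, 45) 0.046 [0.6269 0.0707 0.0441]
```

View pics/p3.png

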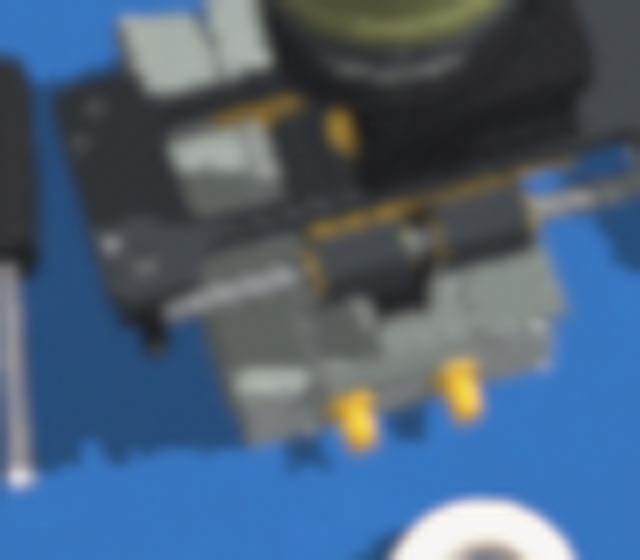

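```bash
for i in 1 2; do python3 -m creep '[{"linear":[0.001,0,0],"twist":[0,0,0],"fingers":1},{"linear":[0.001,0,0],"twist":[0,0,0],"fingers":1}]'|grep -E "pos|ft"; done
python3 - <<'E'
from h import *
s=readout.get_state(); print(s['torque'],s['joint_torque'])
for z in(0,.02,.04): print(z,proj('scene',np.r_[s['position'][:2],s['position'][2]-ctrl.finger_overhang+z]))
im,d,W=cloud('scene')
u0=proj('scene',[.6,.003,.04]).astype(int)
print('crop origin',u0-[40,20])
for v in range(224,242,1): print(v,[tuple(np.round(W[v,x]*1e3).astype(int)) for x in range(316,328,3)])
E
```

```text
position: [0.6573, 0.0358, 0.0479]
ft_force: [-0.1, 0.1, 0.4]
position: [0.6573, 0.0357, 0.0469]
ft_force: [0.5, 0.2, -0.6]
[-0.03213777  0.00908101  0.02506159] [-3.85718490e-02 -5.15027404e+01 -8.45394731e+00 -2.79161274e+01
 -3.05770116e-02 -9.90114827e-02 -3.81675025e-03]
0 [320.66568897 231.24727663]
0.02 [320.62172622 227.71907363]
0.04 [320.57651758 224.09088248]
crop origin [272 189]
224 [(np.int64(701), np.int64(34), np.int64(157)), (np.int64(698), np.int64(41), np.int64(154)), (np.int64(693), np.int64(47), np.int64(147)), (np.int64(662), np.int64(48), np.int64(89))]
225 [(np.int64(701), np.int64(34), np.int64(153)), (np.int64(698), np.int64(41), np.int64(149)), (np.int64(666), np.int64(41), np.int64(89)), (np.int64(663), np.int64(48), np.int64(87))]
226 [(np.int64(702), np.int64(34), np.int64(150)), (np.int64(671), np.int64(35), np.int64(91)), (np.int64(665), np.int64(41), np.int64(81)), (np.int64(664), np.int64(48), np.int64(82))]
227 [(np.int64(650), np.int64(22), np.int64(41)), (np.int64(670), np.int64(34), np.int64(83)), (np.int64(663), np.int64(41), np.int64(74)), (np.
[... 1924 characters left out ...]
, np.int64(26)), (np.int64(667), np.int64(33), np.int64(15)), (np.int64(662), np.int64(40), np.int64(7)), (np.int64(658), np.int64(47), np.int64(2))]
239 [(np.int64(675), np.int64(27), np.int64(22)), (np.int64(667), np.int64(33), np.int64(8)), (np.int64(664), np.int64(41), np.int64(6)), (np.int64(659), np.int64(48), np.int64(-1))]
240 [(np.int64(678), np.int64(27), np.int64(23)), (np.int64(666), np.int64(33), np.int64(-1)), (np.int64(664), np.int64(40), np.int64(-1)), (np.int64(664), np.int64(49), np.int64(2))]
241 [(np.int64(681), np.int64(28), np.int64(24)), (np.int64(669), np.int64(33), np.int64(-1)), (np.int64(667), np.int64(41), np.int64(0)), (np.int64(664), np.int64(49), np.int64(-3))]
```

Run:
```python
from h import *
import cv2
print(ctrl.finger_overhang,[a for a in dir(ctrl) if a[0]!='_'])
s=readout.get_state();print(s['position'],s['time'])
im,d,W=cloud('scene')
u=(321,222)
out=cv2.resize(im[195:245,280:365],(765,450),interpolation=cv2.INTER_NEAREST)
for z in(0,.01,.02,.03,.04,.06,.08):
    p=proj('scene',np.r_[s['position'][:2],s['position'][2]-.011+z]); cv2.circle(out,(int((p[0]-280+.5)*9),int((p[1]-195+.5)*9)),3,(255,0,0) if z else (0,255,0),-1)
cv2.imwrite('pics/p4.png',out[:,:,::-1])
m=(d>0)&(np.hypot(W[...,0]-s['position'][0],W[...,1]-s['position'][1])<.03)&(W[...,2]>.055)
v,x=np.where(m)
for a,b in zip(v,x): 
    if W[a,b,2]<.1: print((b,a),np.round(W[a,b]*1e3),im[a,b])
```

```text
0.011 ['MotionError', 'finger_overhang']
[0.65730667 0.0357524  0.04699915] 5.1667
(np.int64(323), np.int64(222)) [663.  43. 100.] [64 61 57]
(np.int64(323), np.int64(223)) [665.  44.  99.] [47 47 49]
(np.int64(324), np.int64(223)) [663.  46.  97.] [42 42 43]
(np.int64(325), np.int64(223)) [663.  48.  97.] [57 59 58]
(np.int64(323), np.int64(224)) [663.  43.  90.] [43 45 47]
(np.int64(324), np.int64(224)) [663.  46.  92.] [44 46 46]
(np.int64(325), np.int64(224)) [663.  48.  91.] [72 76 74]
(np.int64(320), np.int64(225)) [668.  36.  91.] [44 46 49]
(np.int64(321), np.int64(225)) [665.  38.  87.] [43 45 47]
(np.int64(322), np.int64(225)) [663.  40.  83.] [43 45 47]
(np.int64(323), np.int64(225)) [663.  43.  85.] [39 40 43]
(np.int64(324), np.int64(225)) [664.  46.  87.] [46 47 48]
(np.int64(325), np.int64(225)) [663.  48.  87.] [80 83 81]
(np.int64(318), np.int64(226)) [669.  32.  87.] [62 65 65]
(np.int64(319), np.int64(226)) [670.  34.  89.] [43 45 47]
(np.int64(320), np.int64(226)) [667.  36.  85.] [38 39 41]
(np.int64(321), np.int64(226)) [667.  39.  84.] [40 41 43]
(np.int64(322)
[... 409 characters left out ...]
321), np.int64(227)) [667.  39.  79.] [49 49 49]
(np.int64(322), np.int64(227)) [665.  41.  76.] [53 54 54]
(np.int64(323), np.int64(227)) [663.  43.  74.] [56 58 58]
(np.int64(324), np.int64(227)) [664.  46.  76.] [63 65 64]
(np.int64(325), np.int64(227)) [661.  48.  72.] [89 93 90]
(np.int64(318), np.int64(228)) [671.  32.  80.] [92 96 94]
(np.int64(319), np.int64(228)) [668.  34.  75.] [63 65 65]
(np.int64(320), np.int64(228)) [667.  36.  73.] [58 60 59]
(np.int64(321), np.int64(228)) [666.  38.  71.] [76 80 78]
(np.int64(322), np.int64(228)) [664.  41.  69.] [89 93 90]
(np.int64(324), np.int64(228)) [665.  46.  74.] [ 98 103  99]
(np.int64(319), np.int64(229)) [671.  34.  75.] [77 81 79]
```

View pics/p4.png

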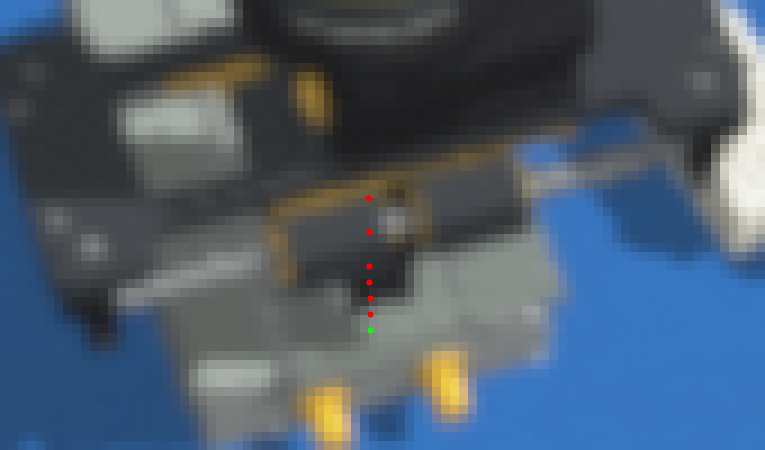

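The tip height computed from the readout is about 36 mm with no contact. The camera puts the black fingertip's lower edge (crop 385,305) at about 70 mm, still above the flap. I'll cross-check depth on things of known height before going lower.

Run:
```python
from h import *
s=readout.get_state();p=s['position']
for n in('scene','top'):
    im,d,W=cloud(n)
    for l in('can','jar','adaptor'):
        r=nets.place_of(n,l)
        if not r: continue
        c=np.array(r[0]['centre']); m=(d>0)&(np.hypot(W[...,0]-c[0],W[...,1]-c[1])<.025)
        print(n,l,np.round(c,3),np.percentile(W[m][:,2],[50,95,99]).round(3))
    # gripper body corners, local coords
    L=(W-p)@R.from_rotvec(s['tool_rot']).as_matrix()
    m=(d>0)&(np.abs(L[...,1])<.045)&(np.abs(L[...,2])<.11)&(W[...,2]>.06)
    h,e=np.histogram(W[m][:,2],np.arange(.05,.3,.01)); print(n,dict(zip(e.round(2),h)))
```

```text
scene can [ 0.42   0.412 -0.001] [0.139 0.152 0.154]
scene jar [ 0.655 -0.444 -0.   ] [0.051 0.057 0.059]
scene {np.float64(0.05): np.int64(0), np.float64(0.06): np.int64(0), np.float64(0.07): np.int64(13), np.float64(0.08): np.int64(15), np.float64(0.09): np.int64(7), np.float64(0.1): np.int64(5), np.float64(0.11): np.int64(3), np.float64(0.12): np.int64(3), np.float64(0.13): np.int64(2), np.float64(0.14): np.int64(35), np.float64(0.15): np.int64(194), np.float64(0.16): np.int64(280), np.float64(0.17): np.int64(191), np.float64(0.18): np.int64(943), np.float64(0.19): np.int64(72), np.float64(0.2): np.int64(47), np.float64(0.21): np.int64(5), np.float64(0.22): np.int64(3), np.float64(0.23): np.int64(97), np.float64(0.24): np.int64(212), np.float64(0.25): np.int64(98), np.float64(0.26): np.int64(10), np.float64(0.27): np.int64(92), np.float64(0.28): np.int64(103)}
top can [0.421 0.414 0.001] [0.149 0.154 0.155]
top jar [ 0.656 -0.441 -0.002] [0.053 0.058 0.061]
top {np.float64(0.05): np.int64(0), np.float64(0.06): np.int64(0), np.float64(0.07): np.int64(0), np.float64(0.08): np.int64(0), np.float64(0.09): np.int64(0), np.float64(0.1): np.int64(0), np.float64(0.11): np.int64(0), np.float64(0.12): np.int64(0), np.float64(0.13): np.int64(0), np.float64(0.14): np.int64(3), np.float64(0.15): np.int64(26), np.float64(0.16): np.int64(11), np.float64(0.17): np.int64(40), np.float64(0.18): np.int64(434), np.float64(0.19): np.int64(10), np.float64(0.2): np.int64(4), np.float64(0.21): np.int64(4), np.float64(0.22): np.int64(2), np.float64(0.23): np.int64(28), np.float64(0.24): np.int64(75), np.float64(0.25): np.int64(0), np.float64(0.26): np.int64(0), np.float64(0.27): np.int64(0), np.float64(0.28): np.int64(0)}
```

Depth agrees on the can (152 against 150 mm) and the jar (57 against 55 mm). Both cameras put the gripper body about 35–40 mm higher than the readout implies, so the tips are at about 70 mm. In xy they agree with the readout. I'll trust the camera for height and go down in small, force-checked steps.

```bash
python3 -m creep '[{"linear":[0.005,0,0],"twist":[0,0,0],"fingers":1},{"linear":[0.01,0,0],"twist":[0,0,0],"fingers":1},{"linear":[0.01,0,0],"twist":[0,0,0],"fingers":1}]'|grep -E "pos|ft"
for i in 1 2; do python3 -m creep '[{"linear":[0.002,0,0],"twist":[0,0,0],"fingers":1},{"linear":[0.002,0,0],"twist":[0,0,0],"fingers":1}]'|grep -E "pos|ft"; done
python3 - <<'E'
from h import *
import cv2
s=readout.get_state();p=s['position']
im,d,W=cloud('scene')
L=(W-p)@R.from_rotvec(s['tool_rot']).as_matrix()
m=(d>0)&(np.abs(L[...,1])<.015)&(np.abs(L[...,2])<.02)&(W[...,2]>.05)&(im.max(-1)<75)
print('tip z (front face min)',np.sort(W[m][:,2])[:12].round(3))
cv2.imwrite('pics/p5.png',cv2.resize(im[195:245,280:365],(765,450),interpolation=cv2.INTER_CUBIC)[:,:,::-1])
E
```

```text
position: [0.6563, 0.0356, 0.0355]
ft_force: [-0.6, -0.4, -1.4]
position: [0.657, 0.0357, 0.0345]
ft_force: [0.8, 0.4, -0.1]
position: [0.6572, 0.0358, 0.0328]
ft_force: [0.1, 0.1, -0.1]
tip z (front face min) [0.055 0.056 0.056 0.058 0.06  0.063 0.063 0.063 0.066 0.066 0.066 0.066]
```

View pics/p5.png

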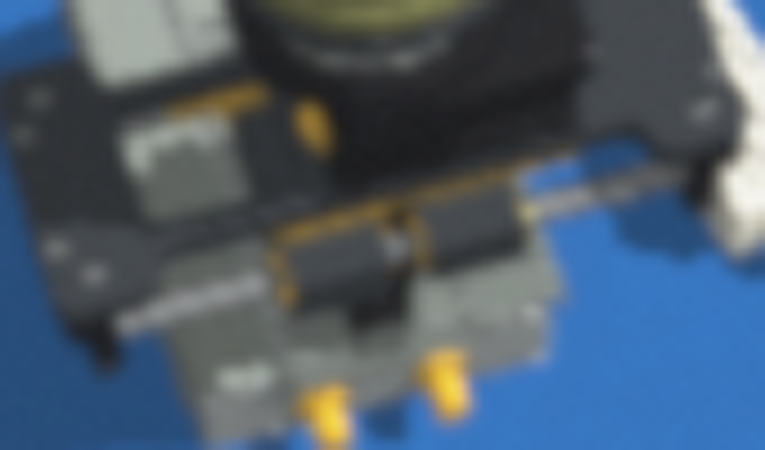

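The tip is now at crop (380,330), about 55 mm by camera, still just clear of the flap.

```bash
for i in 1 2 3; do python3 -m creep '[{"linear":[0.002,0,0],"twist":[0,0,0],"fingers":1},{"linear":[0.002,0,0],"twist":[0,0,0],"fingers":1}]'|grep -E "pos|ft"; done
```

```text
position: [0.6573, 0.0357, 0.0309]
ft_force: [1.0, -0.3, -0.1]
position: [0.6572, 0.0357, 0.0288]
ft_force: [-0.7, 0.9, 0.4]
position: [0.6571, 0.0357, 0.0267]
ft_force: [-0.6, -0.2, 0.1]
```

```bash
python3 -m creep '[{"linear":[0.001,0,0],"twist":[0,0,0],"fingers":1},{"linear":[0.001,0,0],"twist":[0,0,0],"fingers":1}]'|grep -E "pos|ft"
python3 -m creep '[{"linear":[0.001,0,0],"twist":[0,0,0],"fingers":1},{"linear":[0.001,0,0],"twist":[0,0,0],"fingers":1}]'|grep -E "pos|ft"
python3 -m creep '[{"linear":[0.001,0,0],"twist":[0,0,0],"fingers":1},{"linear":[0.001,0,0],"twist":[0,0,0],"fingers":1}]'|grep -E "pos|ft"
python3 - <<'E'
from h import *
import cv2
s=readout.get_state();p=s['position']
im,d,W=cloud('scene')
L=(W-p)@R.from_rotvec(s['tool_rot']).as_matrix()
m=(d>0)&(np.abs(L[...,1])<.015)&(np.abs(L[...,2])<.02)&(W[...,2]>.04)&(im.max(-1)<75)
print('tip z (front face min)',np.sort(W[m][:,2])[:12].round(3))
cv2.imwrite('pics/p6.png',cv2.resize(im[195:245,280:365],(765,450),interpolation=cv2.INTER_CUBIC)[:,:,::-1])
E
```

```text
position: [0.6573, 0.0358, 0.0259]
ft_force: [-0.7, 0.6, 0.5]
position: [0.6573, 0.0357, 0.025]
ft_force: [0.3, -0.3, 0.5]
position: [0.6574, 0.0358, 0.024]
ft_force: [0.2, 0.6, 0.4]
tip z (front face min) [0.043 0.044 0.045 0.048 0.049 0.05  0.051 0.051 0.051 0.052 0.052 0.055]
```

View pics/p6.png

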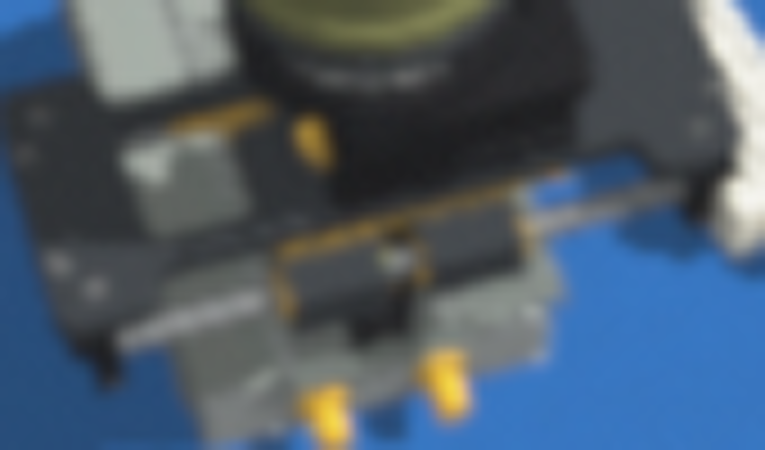

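```bash
for i in 1 2; do python3 -m creep '[{"linear":[0.001,0,0],"twist":[0,0,0],"fingers":1},{"linear":[0.001,0,0],"twist":[0,0,0],"fingers":1}]'|grep -E "pos|ft"; done
python3 -m creep '[{"linear":[0.001,0,0],"twist":[0,0,0],"fingers":1},{"linear":[0.001,0,0],"twist":[0,0,0],"fingers":1}]'|grep -E "pos|ft"
```

```text
position: [0.6574, 0.0358, 0.0231]
ft_force: [-0.3, -0.0, -0.3]
position: [0.6576, 0.0359, 0.0222]
ft_force: [0.4, -0.4, 0.8]
position: [0.6578, 0.0359, 0.0216]
ft_force: [-0.8, 0.9, 3.8]
```

Contact: force z is 3.8 N at readout z 21.6 mm. Pressing on.

```bash
for i in 1 2 3; do python3 -m creep '[{"linear":[0.001,0,0],"twist":[0,0,0],"fingers":1},{"linear":[0.001,0,0],"twist":[0,0,0],"fingers":1}]'|grep -E "pos|ft"; done
```

```text
position: [0.6579, 0.036, 0.0205]
ft_force: [0.1, 1.2, 2.3]
position: [0.6576, 0.0359, 0.0191]
ft_force: [1.5, 0.7, 1.2]
position: [0.6564, 0.0353, 0.0171]
ft_force: [0.4, -0.3, 0.2]
```

```bash
for i in 1 2 ; do python3 -m creep '[{"linear":[0.001,0,0],"twist":[0,0,0],"fingers":1},{"linear":[0.001,0,0],"twist":[0,0,0],"fingers":1}]'|grep -E "pos|ft"; done
python3 - <<'E'
from h import *
import cv2
s=readout.get_state();p=s['position']
im,d,W=cloud('scene')
cv2.imwrite('pics/p7.png',cv2.resize(im[195:245,280:365],(765,450),interpolation=cv2.INTER_CUBIC)[:,:,::-1])
E
```

```text
position: [0.6567, 0.0354, 0.0163]
ft_force: [0.3, -0.1, -0.3]
position: [0.6571, 0.0356, 0.0161]
ft_force: [-0.8, -0.3, 0.2]
```

View pics/p7.png

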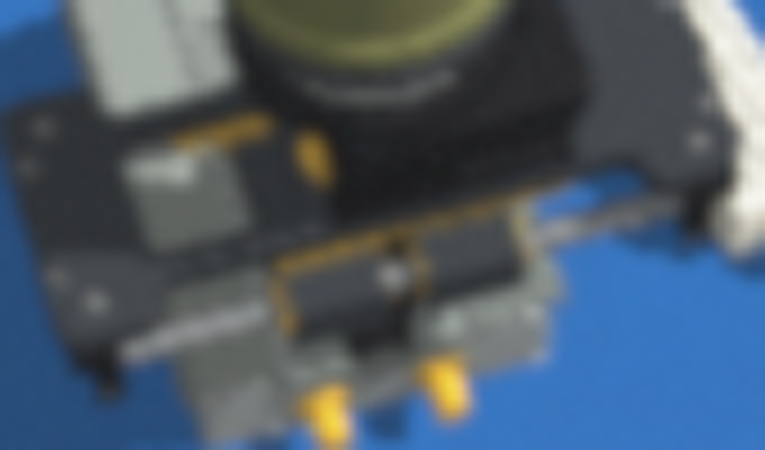

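```bash
for i in 1 2 ; do python3 -m creep '[{"linear":[0.001,0,0],"twist":[0,0,0],"fingers":1},{"linear":[0.001,0,0],"twist":[0,0,0],"fingers":1}]'|grep -E "pos|ft"; done
```

```text
position: [0.6573, 0.0356, 0.016]
ft_force: [-3.5, -1.2, 6.3]
position: [0.6573, 0.0356, 0.0158]
ft_force: [-4.3, -0.5, 10.3]
```

```bash
python3 -m creep '[{"linear":[0.001,0,0],"twist":[0,0,0],"fingers":1},{"linear":[0.001,0,0],"twist":[0,0,0],"fingers":1}]'
```

```text
time: 9.18
position: [0.6574, 0.0356, 0.0157]
tool_rot: [0.837, 1.403, -0.839]
ft_force: [-5.8, -1.6, 15.1]
grip_width: 0.005
```

A hard stop at readout z 16.0 mm, force 15 N: that corresponds to flush at 40 mm, so the true offset is 35 mm. Now I'll lift, move to the left section and check the end flap.

```bash
python3 -m creep '[{"linear":[-0.01,0,0],"twist":[0,0,0],"fingers":1},{"linear":[-0.03,0,0],"twist":[0,0,0],"fingers":1},{"linear":[-0.03,0,0],"twist":[0,0,0],"fingers":1},{"linear":[-0.03,0,0],"twist":[0,0,0],"fingers":1}]'
sed -i 's/t=np.r_\[PTS\[name\],ztip+ctrl.finger_overhang\]/t=np.r_[PTS[name],ztip-.024]/' h.py
python3 -c "
from h import *
todo('left',.06,-1)"
```

```text
time: 9.52
position: [0.6586, 0.036, 0.0443]
tool_rot: [0.839, 1.401, -0.836]
ft_force: [0.3, -0.4, -0.2]
grip_width: 0.006
left lin mm [  8.  -66.  -44.2] twist deg [-0.2  0.1 -0.1] F [ 0.3 -0.4 -0.2] tip z 0.0333 w 0.01 t 9.52
```

```bash
python3 -m creep '[{"linear":[0,-0.03,-0.02],"twist":[0,0,0],"fingers":1},{"linear":[0,-0.055,-0.037],"twist":[0,0,0],"fingers":1},{"linear":[0,-0.066,-0.044],"twist":[0,0,0],"fingers":1},{"linear":[0,-0.066,-0.044],"twist":[0,0,0],"fingers":1},{"linear":[0,-0.066,-0.044],"twist":[0,0,0],"fingers":1},{"linear":[0,-0.066,-0.044],"twist":[0,0,0],"fingers":1}]'
python3 - <<'E'
from h import *
import cv2
todo('left',.05,-1)
im,d,W=cloud('scene')
cv2.imwrite('pics/p8.png',cv2.resize(im[175:255,270:370],(800,640),interpolation=cv2.INTER_CUBIC)[:600,:,::-1])
for q in((55,0),(62,0),(69,0),(73,0),(62,15),(70,15),(62,-15),(70,-15)):
    v=np.round(proj('scene',np.r_[pt(*q),.041])).astype(int); print(q,v,np.round(W[v[1],v[0]],4))
E
```

```text
time: 10.02
position: [0.5793, 0.0427, 0.0429]
tool_rot: [0.839, 1.402, -0.838]
ft_force: [-0.5, -0.2, 0.2]
grip_width: 0.009
left lin mm [16.9  0.5 -0.6] twist deg [-0.2  0.  -0. ] F [-0.5 -0.2  0.2] tip z 0.0319 w 0.01 t 10.02
(55, 0) [319 227] [0.6465 0.0291 0.0371]
(62, 0) [320 230] [0.6559 0.0337 0.0397]
(69, 0) [321 232] [0.6595 0.0371 0.0364]
(73, 0) [321 233] [0.6644 0.0381 0.0407]
(62, 15) [325 228] [0.6488 0.0456 0.042 ]
(70, 15) [326 231] [0.6557 0.0496 0.0396]
(62, -15) [314 231] [0.6607 0.0187 0.0375]
(70, -15) [315 234] [0.6689 0.0231 0.0379]
```

View pics/p8.png

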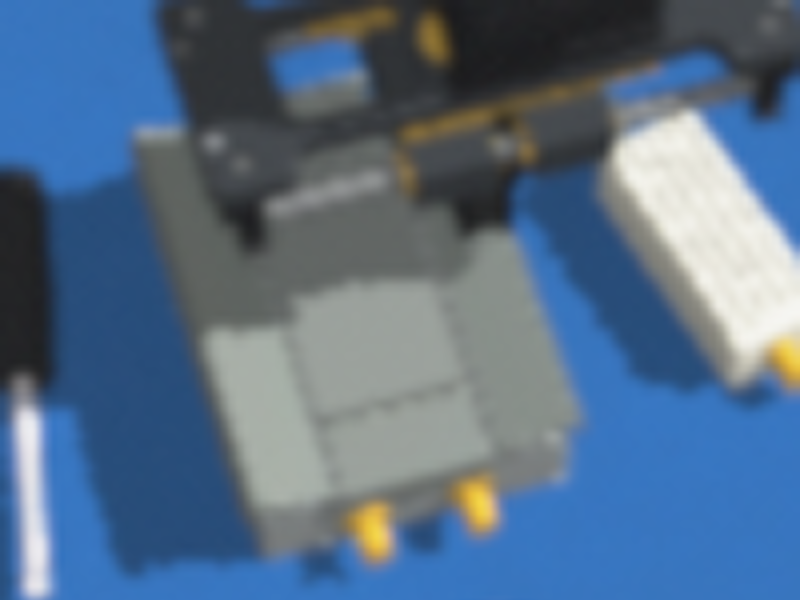

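The end flap is flush: heights are now about 39 mm, and at crop (400,430) it is continuous with the panel. The other three flaps are still up. The tips, at crop (490,215), are over the left flap. I'll check the bracket's clearance over the pod, then press.

```bash
python3 -c "
from h import *
im,d,W=cloud('scene')
for u,v in((365,187),(366,188),(365,186),(301,204),(301,203)): print(u,v,W[v,u].round(3),im[v,u])"
python3 -m creep '[{"linear":[0.006,0,0],"twist":[0,0,0],"fingers":1},{"linear":[0.012,0,0],"twist":[0,0,0],"fingers":1},{"linear":[0.016,0,0],"twist":[0,0,0],"fingers":1},{"linear":[0.016,0,0],"twist":[0,0,0],"fingers":1}]'|grep -E "pos|ft"
for i in 1 2 3; do python3 -m creep '[{"linear":[0.001,0,0],"twist":[0,0,0],"fingers":1},{"linear":[0.001,0,0],"twist":[0,0,0],"fingers":1}]'|grep -E "pos|ft"; done
```

```text
365 187 [0.574 0.131 0.152] [35 37 42]
366 188 [0.57  0.134 0.143] [40 51 69]
365 186 [0.571 0.131 0.152] [39 40 41]
301 204 [ 0.651 -0.013  0.15 ] [35 34 37]
301 203 [ 0.649 -0.014  0.152] [32 32 34]
position: [0.5774, 0.0431, 0.0254]
ft_force: [0.5, -0.3, -0.8]
position: [0.5783, 0.0433, 0.0258]
ft_force: [-0.2, -0.4, -0.2]
position: [0.5785, 0.0432, 0.0252]
ft_force: [0.7, -0.9, -0.0]
position: [0.5784, 0.0431, 0.0241]
ft_force: [-0.6, 0.3, 0.7]
```

```bash
for i in 1 2 3 4 ; do python3 -m creep '[{"linear":[0.001,0,0],"twist":[0,0,0],"fingers":1},{"linear":[0.001,0,0],"twist":[0,0,0],"fingers":1}]'|grep -E "pos|ft"; done
```

```text
position: [0.5785, 0.0432, 0.0231]
ft_force: [0.3, -0.4, -0.2]
position: [0.5784, 0.0432, 0.0221]
ft_force: [-0.4, 0.6, 0.6]
position: [0.5786, 0.0433, 0.0213]
ft_force: [-0.9, 0.1, 1.5]
position: [0.5785, 0.0435, 0.0204]
ft_force: [-1.4, 0.7, 4.7]
```

```bash
for i in 1 2 3 4 5; do python3 -m creep '[{"linear":[0.001,0,0],"twist":[0,0,0],"fingers":1},{"linear":[0.001,0,0],"twist":[0,0,0],"fingers":1}]'|grep -E "pos|ft"; done
```

```text
position: [0.5784, 0.0436, 0.0191]
ft_force: [-0.5, 0.7, 3.3]
position: [0.5782, 0.0429, 0.0176]
ft_force: [0.6, -0.3, -0.7]
position: [0.5781, 0.0427, 0.0165]
ft_force: [-0.1, -0.2, 0.5]
position: [0.5784, 0.0429, 0.0161]
ft_force: [-0.4, -0.3, 0.4]
position: [0.5784, 0.0429, 0.0159]
ft_force: [-2.7, -0.2, 5.9]
```

The left section snapped (force dropped at 17.6 mm) with a flush stop at 15.9 mm. On to the back.

```bash
python3 -m creep '[{"linear":[0.001,0,0],"twist":[0,0,0],"fingers":1},{"linear":[0.001,0,0],"twist":[0,0,0],"fingers":1},{"linear":[-0.015,0,0],"twist":[0,0,0],"fingers":1},{"linear":[-0.03,0,0],"twist":[0,0,0],"fingers":1},{"linear":[-0.03,0,0],"twist":[0,0,0],"fingers":1},{"linear":[-0.03,0,0],"twist":[0,0,0],"fingers":1}]' |grep -E "pos|ft"
python3 -c "
from h import *
todo('back',.06,-1)"
```

```text
position: [0.5791, 0.0432, 0.0456]
ft_force: [0.1, -0.8, -0.1]
back lin mm [  9.5 -64.3  45.1] twist deg [-0.2  0.1 -0.1] F [ 0.1 -0.8 -0.1] tip z 0.0346 w 0.0 t 12.95
```

```bash
python3 -m creep '[{"linear":[0,-0.03,0.02],"twist":[0,0,0],"fingers":1},{"linear":[0,-0.055,0.037],"twist":[0,0,0],"fingers":1},{"linear":[0,-0.064,0.045],"twist":[0,0,0],"fingers":1},{"linear":[0,-0.064,0.045],"twist":[0,0,0],"fingers":1},{"linear":[0,-0.064,0.045],"twist":[0,0,0],"fingers":1},{"linear":[0,-0.064,0.045],"twist":[0,0,0],"fingers":1}]'
python3 - <<'E'
from h import *
import cv2
todo('back',.05,-1)
im,d,W=cloud('scene')
cv2.imwrite('pics/p9.png',cv2.resize(im[175:255,270:370],(800,640),interpolation=cv2.INTER_CUBIC)[:600,:,::-1])
for q in((70,0),(62,15),(40,45),(60,45),(40,52),(60,35),(40,-45),(40,-52),(60,-45)):
    v=np.round(proj('scene',np.r_[pt(*q),.041])).astype(int); print(q,v,np.round(W[v[1],v[0]],4))
E
```

```text
time: 13.45
position: [0.5435, -0.0255, 0.0447]
tool_rot: [0.838, 1.404, -0.837]
ft_force: [-0.0, 1.0, 0.2]
grip_width: 0.006
back lin mm [18.7 -0.4  1.6] twist deg [-0.1 -0.1 -0. ] F [-0.   1.   0.2] tip z 0.0337 w 0.01 t 13.45
(70, 0) [321 232] [0.6609 0.0374 0.0393]
(62, 15) [325 228] [0.6489 0.0456 0.0422]
(40, 45) [334 218] [0.6122 0.0627 0.0365]
(60, 45) [336 224] [0.6305 0.0714 0.0398]
(40, 52) [336 217] [0.6086 0.0674 0.0373]
(60, 35) [333 225] [0.6351 0.0643 0.0401]
(40, -45) [301 227] [ 0.6596 -0.0159  0.0451]
(40, -52) [298 228] [ 0.6647 -0.0227  0.0466]
(60, -45) [303 234] [ 0.6778 -0.0066  0.0437]
```

View pics/p9.png

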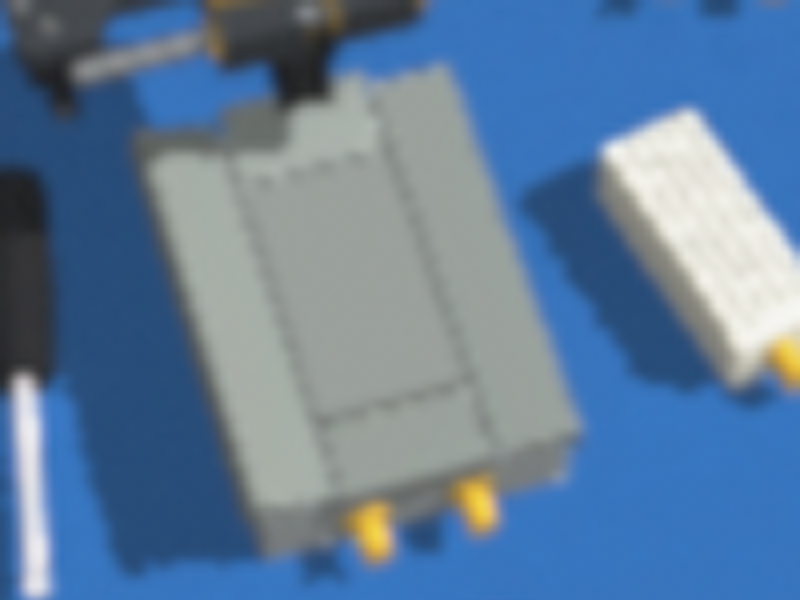

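Left is flush (about 38–40 mm), while back and right are still up (right 45 mm) and the module hasn't moved. The tip at crop (300,90) is over the back flap. Pressing.

```bash
python3 -m creep '[{"linear":[0.006,0,0.001],"twist":[0,0,0],"fingers":1},{"linear":[0.012,0,0.001],"twist":[0,0,0],"fingers":1},{"linear":[0.018,0,0.001],"twist":[0,0,0],"fingers":1},{"linear":[0.018,0,0.001],"twist":[0,0,0],"fingers":1},{"linear":[0.018,0,0.001],"twist":[0,0,0],"fingers":1}]'|grep -E "pos|ft"
for i in 1 2 3 4; do python3 -m creep '[{"linear":[0.001,0,0],"twist":[0,0,0],"fingers":1},{"linear":[0.001,0,0],"twist":[0,0,0],"fingers":1}]'|grep -E "pos|ft"; done
```

```text
position: [0.5433, -0.0273, 0.0263]
ft_force: [-0.7, 0.9, -0.2]
position: [0.544, -0.0276, 0.0261]
ft_force: [-0.1, -0.4, 0.8]
position: [0.544, -0.0278, 0.0252]
ft_force: [-0.1, -0.6, 0.6]
position: [0.5439, -0.0278, 0.0241]
ft_force: [-0.2, -0.4, 0.1]
position: [0.5439, -0.0277, 0.0231]
ft_force: [-0.1, -0.1, 0.8]
```

```bash
for i in 1 2 3 4 ; do python3 -m creep '[{"linear":[0.001,0,0],"twist":[0,0,0],"fingers":1},{"linear":[0.001,0,0],"twist":[0,0,0],"fingers":1}]'|grep -E "pos|ft"; done
```

```text
position: [0.5439, -0.0277, 0.0221]
ft_force: [0.7, 0.0, 0.8]
position: [0.5439, -0.0278, 0.0213]
ft_force: [-1.0, -0.5, 4.6]
position: [0.5437, -0.0279, 0.0201]
ft_force: [-0.5, -0.8, 3.2]
position: [0.5438, -0.0278, 0.0187]
ft_force: [0.4, 0.3, -0.0]
```

```bash
for i in 1 2 3 4 ; do python3 -m creep '[{"linear":[0.001,0,0],"twist":[0,0,0],"fingers":1},{"linear":[0.001,0,0],"twist":[0,0,0],"fingers":1}]'|grep -E "pos|ft"; done
```

```text
position: [0.5438, -0.0274, 0.0176]
ft_force: [-0.4, -0.4, -0.5]
position: [0.5437, -0.0274, 0.0167]
ft_force: [-0.1, -0.0, -1.0]
position: [0.544, -0.0276, 0.0161]
ft_force: [0.4, -0.3, -0.1]
position: [0.5441, -0.0276, 0.0159]
ft_force: [-2.4, 0.2, 6.0]
```

The back section snapped, with a flush stop at 15.9 mm. On to the right.

```bash
python3 -m creep '[{"linear":[0.001,0,0],"twist":[0,0,0],"fingers":1},{"linear":[0.001,0,0],"twist":[0,0,0],"fingers":1},{"linear":[-0.015,0,0],"twist":[0,0,0],"fingers":1},{"linear":[-0.03,0,0],"twist":[0,0,0],"fingers":1},{"linear":[-0.03,0,0],"twist":[0,0,0],"fingers":1},{"linear":[-0.03,0,0],"twist":[0,0,0],"fingers":1}]' |grep -E "pos|ft"
python3 -c "
from h import *
todo('right',.06,-1)"
```

```text
position: [0.5446, -0.0278, 0.0456]
ft_force: [0.6, -0.1, -0.5]
right lin mm [ 9.8 64.9 43.8] twist deg [-0.2  0.1 -0.1] F [ 0.6 -0.1 -0.5] tip z 0.0346 w 0.0 t 16.42
```

```bash
python3 -m creep '[{"linear":[0,0.03,0.02],"twist":[0,0,0],"fingers":1},{"linear":[0,0.055,0.037],"twist":[0,0,0],"fingers":1},{"linear":[0,0.065,0.044],"twist":[0,0,0],"fingers":1},{"linear":[0,0.065,0.044],"twist":[0,0,0],"fingers":1},{"linear":[0,0.065,0.044],"twist":[0,0,0],"fingers":1},{"linear":[0,0.065,0.044],"twist":[0,0,0],"fingers":1}]'
python3 - <<'E'
from h import *
import cv2
todo('right',.05,-1)
im,d,W=cloud('scene')
cv2.imwrite('pics/p10.png',cv2.resize(im[175:255,270:370],(800,640),interpolation=cv2.INTER_CUBIC)[:600,:,::-1])
E
```

```text
time: 16.92
position: [0.6203, -0.0352, 0.0439]
tool_rot: [0.837, 1.406, -0.839]
ft_force: [0.2, 0.4, 0.6]
grip_width: 0.009
right lin mm [17.9  1.7  1.4] twist deg [-0.2 -0.1  0.1] F [0.2 0.4 0.6] tip z 0.0329 w 0.01 t 16.92
```

View pics/p10.png

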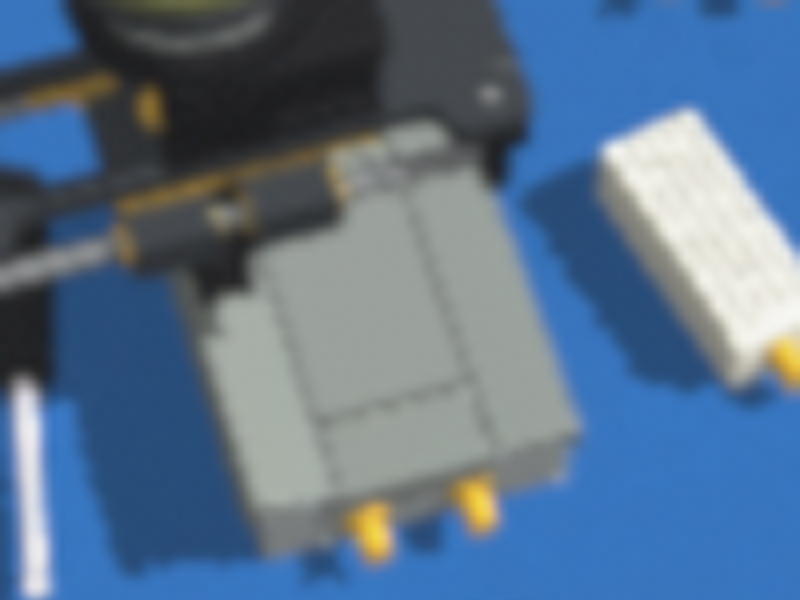

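The tip at crop (220,280) is over the right flap, which is still up. The module is where it was.

```bash
python3 -m creep '[{"linear":[0.006,0.001,0.001],"twist":[0,0,0],"fingers":1},{"linear":[0.012,0.001,0.001],"twist":[0,0,0],"fingers":1},{"linear":[0.018,0.001,0.001],"twist":[0,0,0],"fingers":1},{"linear":[0.018,0.001,0.001],"twist":[0,0,0],"fingers":1},{"linear":[0.018,0.001,0.001],"twist":[0,0,0],"fingers":1}]'|grep -E "pos|ft"
for i in 1 2 3 4; do python3 -m creep '[{"linear":[0.001,0,0],"twist":[0,0,0],"fingers":1},{"linear":[0.001,0,0],"twist":[0,0,0],"fingers":1}]'|grep -E "pos|ft"; done
```

```text
position: [0.6226, -0.036, 0.0263]
ft_force: [0.1, 0.4, 0.2]
position: [0.6234, -0.036, 0.0262]
ft_force: [-1.0, -0.4, 0.5]
position: [0.6234, -0.036, 0.0252]
ft_force: [0.9, -0.4, -0.5]
position: [0.6234, -0.036, 0.0241]
ft_force: [0.5, -0.2, 0.1]
position: [0.6234, -0.036, 0.0231]
ft_force: [-0.5, -0.1, 0.8]
```

```bash
for i in 1 2 3 4 ; do python3 -m creep '[{"linear":[0.001,0,0],"twist":[0,0,0],"fingers":1},{"linear":[0.001,0,0],"twist":[0,0,0],"fingers":1}]'|grep -E "pos|ft"; done
```

```text
position: [0.6235, -0.0361, 0.0221]
ft_force: [0.4, -0.9, 0.7]
position: [0.6236, -0.0362, 0.0215]
ft_force: [-0.9, -0.6, 3.2]
position: [0.6237, -0.0363, 0.0204]
ft_force: [-0.1, -1.0, 4.1]
position: [0.6235, -0.0363, 0.019]
ft_force: [1.0, -0.3, 1.5]
```

```bash
for i in 1 2 3 4 ; do python3 -m creep '[{"linear":[0.001,0,0],"twist":[0,0,0],"fingers":1},{"linear":[0.001,0,0],"twist":[0,0,0],"fingers":1}]'|grep -E "pos|ft"; done
```

```text
position: [0.6226, -0.0356, 0.0173]
ft_force: [-0.0, 0.5, -0.3]
position: [0.6227, -0.0356, 0.0164]
ft_force: [-0.2, -0.6, -0.1]
position: [0.6231, -0.0357, 0.0161]
ft_force: [-0.1, 0.1, 0.9]
position: [0.6232, -0.0358, 0.0159]
ft_force: [-1.9, 0.2, 5.9]
```

Snapped, with the same flush stop. Now I'll lift and move clear (up and towards −y) for a final check.

```bash
python3 -m creep '[{"linear":[0.001,0,0],"twist":[0,0,0],"fingers":1},{"linear":[0.001,0,0],"twist":[0,0,0],"fingers":1},{"linear":[-0.02,0,0],"twist":[0,0,0],"fingers":1},{"linear":[-0.055,0,0],"twist":[0,0,0],"fingers":1},{"linear":[-0.09,0,0],"twist":[0,0,0],"fingers":1},{"linear":[-0.12,0,0],"twist":[0,0,0],"fingers":1},{"linear":[-0.12,0,0],"twist":[0,0,0],"fingers":1}]' |grep -E "pos|ft"
python3 -m creep '[{"linear":[0,-0.02,0.03],"twist":[0,0,0],"fingers":1},{"linear":[0,-0.04,0.06],"twist":[0,0,0],"fingers":1},{"linear":[0,-0.06,0.09],"twist":[0,0,0],"fingers":1},{"linear":[0,-0.08,0.12],"twist":[0,0,0],"fingers":1},{"linear":[0,-0.1,0.15],"twist":[0,0,0],"fingers":1},{"linear":[0,-0.12,0.18],"twist":[0,0,0],"fingers":1},{"linear":[0,-0.13,0.2],"twist":[0,0,0],"fingers":1},{"linear":[0,-0.13,0.2],"twist":[0,0,0],"fingers":1}]'
python3 -m creep '[{"linear":[0,0,0],"twist":[0,0,0],"fingers":1},{"linear":[0,0,0],"twist":[0,0,0],"fingers":1}]' | grep pos
python3 - <<'E'
from h import *
import cv2
o=[]
for n in('scene','top'):
    im,d,W=cloud(n); u=proj(n,[.6,.003,.04]).astype(int)
    o.append(cv2.resize(im[u[1]-45:u[1]+45,u[0]-45:u[0]+45],(400,400),interpolation=cv2.INTER_CUBIC))
    L=W[...,:2]-C; c,s=np.cos(YAW),np.sin(YAW); X=(L[...,0]*c+L[...,1]*s)*1e3;Y=(-L[...,0]*s+L[...,1]*c)*1e3; ok=(d>0)&(W[...,2]>.03)&(W[...,2]<.06)
    for k,m in dict(mid=(abs(X)<40)&(abs(Y)<20),end=(X>62)&(X<72)&(abs(Y)<22),left=(abs(X)<65)&(Y>42)&(Y<52),back=(X<-62)&(X>-72)&(abs(Y)<22),right=(abs(X)<65)&(Y<-42)&(Y>-52)).items():
        z=W[m&ok][:,2]; print(n,k,len(z),np.round([np.median(z),z.std()],4) if len(z) else '')
    print('module',[(round(r['conf'],2),np.round(r['centre'],3)) for r in nets.place_of(n,'module')])
cv2.imwrite('pics/p11.png',np.hstack(o)[:,:,::-1])
print(readout.get_state()['time'],readout.get_state()['ft_force'])
E
```

```text
position: [0.6278, -0.0356, 0.1424]
ft_force: [0.7, 0.4, 0.6]
time: 20.63
position: [0.6015, -0.2827, 0.134]
tool_rot: [0.842, 1.399, -0.849]
ft_force: [-0.5, -1.1, -0.2]
grip_width: 0.005
position: [0.604, -0.2724, 0.1347]
scene mid 385 [0.0394 0.0023]
scene end 64 [0.0394 0.0023]
scene left 158 [0.0398 0.0022]
scene back 49 [0.0401 0.0018]
scene right 158 [0.0397 0.0021]
module [(0.87, array([ 0.6  ,  0.002, -0.003])), (0.73, array([0.358, 0.091, 0.002])), (0.68, array([0.627, 0.293, 0.002]))]
top mid 276 [0.0399 0.003 ]
top end 35 [0.0404 0.0023]
top left 114 [0.04   0.0026]
top back 39 [0.04   0.0032]
top right 113 [0.0402 0.0029]
module [(0.82, array([ 0.622,  0.3  , -0.001])), (0.81, array([0.358, 0.093, 0.001])), (0.75, array([0.66 , 0.036, 0.04 ])), (0.75, array([ 0.622, -0.036,  0.042])), (0.67, array([0.598, 0.005, 0.005]))]
21.0 [-0.31194053  0.97890918 -0.15227287]
```

View pics/p11.png

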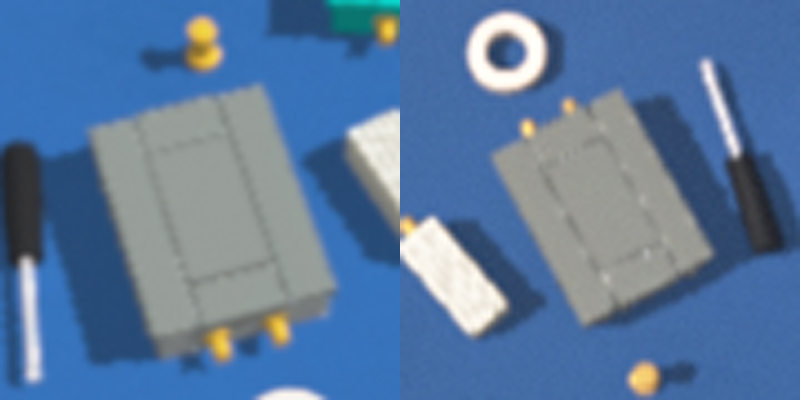

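Both views show all four flaps flush with the panel at 40 mm, the module unmoved and its neighbours in place. The arm is clear, so I'm handing in.

```bash
python3 -c "
from bench import job
print(job.close_job())"
```

```text
the job is handed in; nothing more can be done
None
```

I pressed the four rim sections shut in the required order: connector end, left (+y), back, right. Each one gave way under the fingertips and then met a hard stop at about 40 mm. I handed the job in after about 21 s of the 45 s allowed; no verdict is reported.

**Final checks:** Both cameras put the middle panel and all four sections at 39–40 mm, so they are flush. The module's centre agrees with the start to within the network's roughly 4 mm accuracy. In the last picture the objects near the module look unmoved; I did not re-measure the ones farther off. The arm was well clear and read no contact force. The highest pressing force I read was about 15 N.

**What disagreed or went wrong:**
- **Height offset:** The tip height from the TCP readout and finger overhang was about 35 mm lower than both cameras and the contact showed. I relied on the cameras and force instead. The cause is not known.
- **Units:** My first move was typed in mm instead of m. The per-row limit held it to one short step in the intended direction.
- **Stray detections:** The last top-view check of the module also gave two low-confidence reports on the rim, which I discounted.

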